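Clamp the nesting-box panel with the cam key

ROBOT

A 6-joint arm with a two-finger parallel gripper is mounted at the origin on the work surface. World frame = base frame: x ahead of the robot, y to its left, z up, the work surface at z = 0. Lengths are in m, angles in rad, forces in N, time in s.
With the tool pointing down it reaches from about 0.225 to 0.875 m from the base axis. Payload 3.4 kg.
Tool frame: the origin (TCP) lies on the centre line of the jaws, within the pads' length; the fingertips stand 11 mm ahead of it and the grasp point (between the pads) lies 8 mm behind it; z points along the fingers, y is the line along which they close (so a half turn about z gives the same grasp; the last joint's range is limited). The gripper opens to 85 mm and grips with 20 to 120 N. Pads are 22 mm wide; open, the fingers measure 114 mm over their backs; the gripper's body (76 mm by 85 mm) begins 54 mm behind the grasp point. The pads swing forward as they close: fully open they stand 13 mm farther back than shut.
Start: joints at [-1.466, 0.276, 1.505, -0, 1.361, -0.121], TCP at [0.129, -0.56, 0.242] pointing down, gripper open.
Joint ranges: [-2.89, 2.89], [-0.75, 2.08], [0.22, 2.7], [-1.18, 4.32], [0.11, 2.71], [-2.7, 2.7]. Speed limits (rad/s): [2.57, 2.57, 3.14, 3.14, 3.14, 3.14].

INTERFACE

Orientations are given as a unit quaternion [w, x, y, z].
In Python, from rig import manip, eyes, job gives the robot as it stands.
- The arm moves only by the tool drive_tool, never from a script. Its argument "rows" is a list of rows, each a list of 3 entries, a list of its own where there are three numbers: the turn, a rotation vector about the world's x, y, z in rad, then the shift along the world's x, y, z in cm, then the finger opening in cm, from 0 to 8.54. A call has 1 to 8 rows; each row shifts and turns the commanded pose from where the row before left it; what a row does not reach is not made up. A row lasts 1/8 s, in which the tool goes at most 62.5 mm and 10.7 degrees, less where a joint would pass 70% of its speed; a pose out of reach is approached as far as the arm can. A call is refused whole if a number of a shift passes 6.25 or a number of a turn 0.188, either way. A call with a gripper value outside its range is refused whole. The fingers move at their own pace and stop on an object; "force" is the grip in N (left out, the last holds). Time passes only in rows, so rows that do not move let the fingers close. It gives the time, the measured TCP pose, the force, the opening and the grip force at its end, in the units of the state.
- manip.get_state(): the state, without advancing time (a new reading comes with each control period).
- eyes.get_image(name): name is "scene" or "top" or "wrist"; returns the picture (400x640x3 uint8, red, green, blue); there is no depth.
- eyes.get_calibration(name): a dict with "camera_matrix" (3x3 intrinsics, pixels), "k1" (the pictures are not rectified: a ray, as slopes to the right and down, at radius r is drawn at 1 + k1 r^2 times it, then the intrinsics apply), "view" (4x4, takes a point from world to camera coordinates). Camera axes: x right, y up, looking along -z (the intrinsics and any distortion apply to the point x, -y, -z); pixel columns grow to the right and rows downward; lengths in m; the calibration is good to about 2 mm. A picture is of the moment at which its call begins: read the wrist's pose just before it. get_calibration takes no time and is no camera call; for the wrist camera it gives the pose at the moment of the call.
- job.sign_off(): hands the job in; it is judged then, once.
The state is a dict: "clock": time; "qpos": joint angles; "qd": joint speeds; "effort": joint torques, N m; "position": TCP position; "ee_rot": TCP orientation; "contact_force": force on the tool from outside, world axes, zero at the start; "moment": the same for the moment, N m; "width": finger opening in m; "gripper_force": force on a finger pad.
Only numpy, scipy, OpenCV 4.12 (cv2) and the standard library are available. Lean on these libraries where they do the work, as an engineer would, in place of code of your own. Each camera call takes 0.05 s, during which the arm holds its last target. There are 200 camera calls.

TASK

On the woodworking jig, take the red T-handled square key from its stand, push it fully home into the recessed square socket of the blue cam, and turn it clockwise (seen from above) until the cam pinches the pine panel snugly against the wooden fence; stop as soon as it is snug, so the wood is not crushed. Then draw the key out, leaving the panel clamped, and put the key back upright, fully down in its stand. Turn the cam with the key only, keep the gripper off the panel, and leave the glue bottle, the jar and the finished nesting box where they are.

Things in the scene. Friction and masses are not known exactly. Their poses are not given: they have to be found in the camera images.
- key: Loose T-shaped key, 0.16 kg, upright in the stand. Origin: centre of the shank's bottom end; z up, x along the red bar. Steel shank 12 x 12 mm (sides along x, y), z 0 to 45 mm, lowest 4 mm tapering to 8 mm; collar 30 mm across, z 45 to 49; stem 16 mm across, z 49 to 70; red bar 80 (x) x 16 (y) x 22 mm, z 70 to 92. The square shank fits the socket in four ways.
- key_grip (a point): Middle of the key's red bar, 81 mm above the key's origin, axes as the key's: grip here across the bar's 16 mm thickness (fingers close along the key's y), firmly, so that the bar does not twist between the fingers.
- stand: Fixed dark wooden block 64 x 64 mm, 50 mm high, origin at the centre of its underside. In its top a square hole 19 x 19 mm, 48 mm deep, at its centre. The key hangs in it, collar on the block's top, its origin then 5 mm above the stand's origin. The loose hole takes the key at any yaw.
- jig: Fixed plywood plate 240 (x) x 200 (y) x 12 mm, origin at the centre of its underside. It carries the cam (pivot at x -75, y 0 mm), the panel, and a wooden fence 26 mm high: a bar along y beyond the panel (+x side), with a stop at the panel's -y end. The fence's place varies and is not measured: the panel slides 0.5 to 6 mm in +x before it meets the bar, which must be felt.
- cam: Blue eccentric cam, turning about its z (up). Origin on the pivot axis at its underside, 13 mm above the bench; x, y along the socket's sides. Disc 60 mm across, 20 mm high, centred 8 mm from the pivot towards the cam's -x. On it a steel hub 32 x 32 mm, z 20 to 44 mm, holds the socket; a brass ring, 34 mm inside, 44 outside, rises 6 mm more.
- socket (a point): Centre of the socket's square mouth, 44 mm above the cam's origin, axes as the cam's. Square blind hole 13.5 mm wide, sides along x and y, 20 mm deep: the key is home when its bottom end is 20 mm below this point. About 0.13 rad of play each way. The yaw decreases as the cam is turned clockwise.
- cam_edge (a point): Waxed rim of the cam's disc at its far point from the pivot, 38 mm from it towards the cam's -x. Clockwise turning swings it towards the panel: 0.4 to 1.3 rad at about 0.12 N m of steady friction, then the panel meets the fence and the moment rises steeply. A pinch of 10 to 25 N (0.2 to 0.4 N m more) is right; 40 N dents the wood. The cam stays where it is left.
- board: Loose pine panel of a nesting box, 100 (x) x 160 (y) x 18 mm, 0.16 kg, with a pencilled grid and a dark round spot; origin at the centre of its underside. It lies flat on the jig plate (12 mm above the bench) between cam and fence, a few mm from each, sides along the jig's axes.
- glue: Bystander: white glue bottle with orange cap, 56 mm across, 150 mm high, origin at the centre of its underside. Loose. It stands to one side of the jig, the key's stand to the other.
- jar: Bystander: amber glass jar with steel lid, 68 mm across, 75 mm high, origin at the centre of its underside. Loose.
- nestbox: Bystander: finished pine nesting box with dark roof, 170 x 170 mm over the roof, 174 mm high, origin at the centre of its underside. Loose.

How it is judged:
By the outcome, as a careful person would: the job done as asked, in the order asked, and still so for the second after the job is handed in, with the robot touching nothing.
It also fails if it takes over 72 s, if anything falls off the work surface, if the arm or the gripper's body presses on something with over 40 N, if the wrist force passes 120 N, or if a joint passes its speed limit or range.

## Working session

There is one attempt and no reset: what is moved stays moved. The work goes in short steps, Python scripts to look and compute and a tool call to move; the robot and the scene stay as the last step left them, time stands still between calls to the robot, and variables do not carry over. Pictures are saved under pics/ and viewed, at most 10 in all, crops included, and the job is handed in when it is done.

Besides the shell and the picture viewer there is one more tool, called after "Request:" by a JSON object that holds its "fn" and its "kwargs", one argument or row to a line. drive_tool: Moves the arm, as the interface text tells. Its arguments: {"type":"object","properties":{"rows":{"type":"array"},"force":{"type":"number"}},"required":["rows"]}

```bash
mkdir -p pics; ls
cat > h.py <<'E'
import numpy as np, cv2
from rig import manip, eyes, job
def ray(name,px,cal=None):
    c=cal or eyes.get_calibration(name);K=np.array(c["camera_matrix"]);V=np.array(c["view"])
    d=(np.array(px,float)-K[:2,2])/[K[0,0],K[1,1]]
    u=d.copy()
    for _ in range(20): u=d/(1+c["k1"]*(u@u))
    R=V[:3,:3];o=-R.T@V[:3,3]
    return o,R.T@np.array([u[0],-u[1],-1])
def atz(name,px,z,cal=None):
    o,d=ray(name,px,cal);return o+d*(z-o[2])/d[2]
def proj(name,p,cal=None):
    c=cal or eyes.get_calibration(name);K=np.array(c["camera_matrix"]);V=np.array(c["view"])
    q=V[:3,:3]@np.array(p)+V[:3,3];u=np.array([q[0],-q[1]])/-q[2];u=u*(1+c["k1"]*(u@u))
    return K[:2,:2]@u+K[:2,2]
def save(name,f,crop=None,s=1):
    im=eyes.get_image(name)[...,::-1]
    cv2.imwrite('pics/raw_'+f,im)
    if crop: x0,y0,x1,y1=crop; im=im[y0:y1,x0:x1]
    cv2.imwrite('pics/'+f,cv2.resize(im,None,fx=s,fy=s,interpolation=cv2.INTER_CUBIC))
E
python3 - <<'E'
from h import *
save('top','top.png',None,1.25);save('scene','scene.png')
print(manip.get_state());print(eyes.get_calibration('top'))
E
```

```text
pics
{'clock': 0.1, 'qpos': array([-1.46596666e+00,  2.76537856e-01,  1.50599979e+00,  2.57276995e-06,
        1.36070091e+00, -1.21001697e-01]), 'qd': array([ 0.00132296, -0.00010659, -0.00409022,  0.00043049,  0.00011168,
       -0.00055672]), 'effort': array([ 1.75648849e-03, -4.17700446e+01, -2.46404403e+01, -2.33321407e-04,
        5.71538534e-03,  1.41873670e-05]), 'position': array([ 0.12869949, -0.55995167,  0.2415254 ]), 'ee_rot': array([-8.22914185e-04,  9.93631489e-01,  1.12675582e-01,  7.91216217e-06]), 'contact_force': array([-0.01689798,  0.0138184 ,  0.5423769 ]), 'moment': array([-0.00359248, -0.01704046,  0.02000352]), 'gripper_force': 0.0, 'width': 0.08519968943837268}
{'camera_matrix': array([[423.7612896 ,   0.        , 314.07462771],
       [  0.        , 423.7612896 , 204.91216993],
       [  0.        ,   0.        ,   1.        ]]), 'k1': -0.04360655890193722, 'view': array([[-0.01758246, -0.99955508, -0.02409343,  0.03157932],
       [ 0.9960031 , -0.01962035,  0.08713707, -0.60077453],
       [-0.08757102, -0.02246505,  0.99590493, -0.89287471],
       [ 0.        ,  0.        ,  0.        ,  1.        ]])}
```

View pics/top.png

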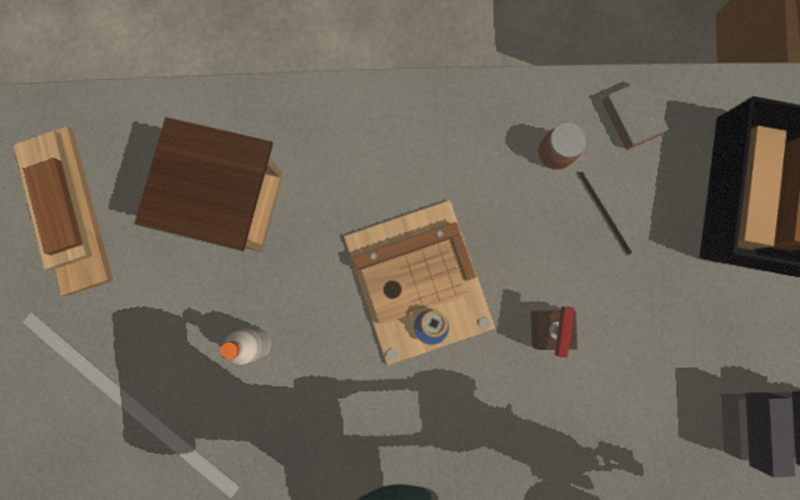

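View pics/scene.png

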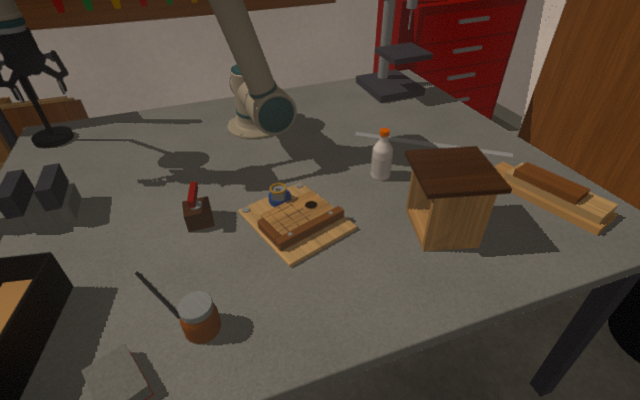

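The top view shows the jig at about (418,283), the cam socket at (433,323), and the key bar at (566,332) over the stand (553,330), in 1.25x pixels. The glue is to the left at (245,345). I'll enlarge the cam and key area.

Run:
```python
import cv2
im=cv2.imread('pics/raw_top.png')
c=im[150:300,265:475]
cv2.imwrite('pics/c1.png',cv2.resize(c,(798,570),interpolation=cv2.INTER_CUBIC))
```

```text
(no output)
```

View pics/c1.png

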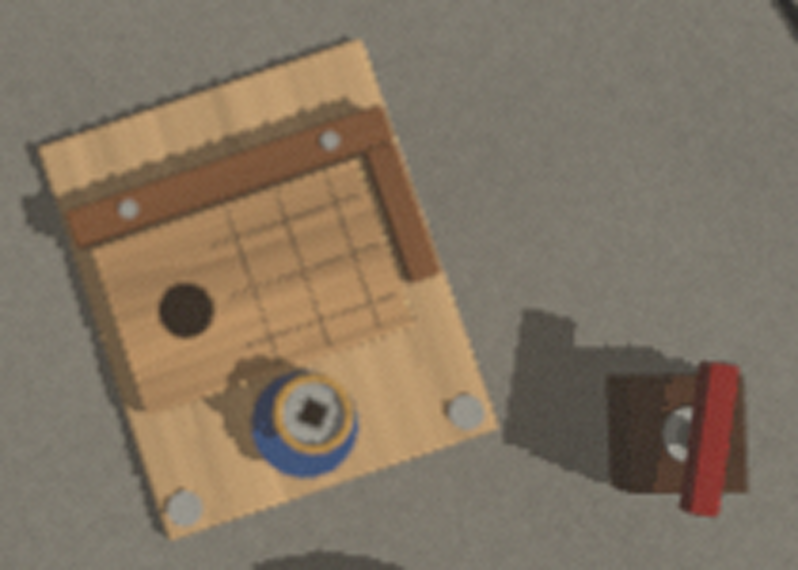

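Run:
```python
from h import *
P=lambda x,y:(x/3.8+265,y/3.8+150)
print('jig')
J=[atz('top',P(*p),.012) for p in [(360,40),(40,145),(170,538),(497,430)]]
for j in J: print(j)
print('c',np.mean(J,0)); J=np.array(J);print(np.linalg.norm(J-np.roll(J,-1,0),axis=1))
ax=(J[0]+J[1]-J[2]-J[3]);yaw=np.arctan2(ax[1],ax[0]);ax/=np.linalg.norm(ax);print('yaw',yaw,'pivot',np.mean(J,0)-.075*ax)
print('socket',atz('top',P(313,412),.057))
M=[atz('top',P(*p),.057) for p in [(316,397),(328,411),(313,427),(299,413)]]
for m in M:print(m)
B=[atz('top',P(*p),.097) for p in [(703,362),(739,365),(717,517),(681,512)]]
B=np.array(B);print('bar',B.mean(0),np.linalg.norm(B-np.roll(B,-1,0),axis=1))
d=B[0]+B[1]-B[2]-B[3];print(np.arctan2(d[1],d[0]))
S=[atz('top',P(*p),.05) for p in [(608,376),(745,373),(748,492),(628,492)]]
print(S)
print(eyes.get_calibration('wrist'))
```

```text
jig
[ 0.69949615 -0.08246994  0.012     ]
[0.64152403 0.10555548 0.012     ]
[0.41396204 0.03344013 0.012     ]
[ 0.47198344 -0.15468431  0.012     ]
c [ 0.55674141 -0.02453966  0.012     ]
[0.19675956 0.23871548 0.1968687  0.23869845]
yaw 0.30712108547976125 pivot [ 0.48525082 -0.04721334  0.012     ]
socket [ 0.48589812 -0.04737532  0.057     ]
[ 0.49400798 -0.04920305  0.057     ]
[ 0.48629663 -0.05556034  0.057     ]
[ 0.47776992 -0.04718405  0.057     ]
[ 0.48548918 -0.03973393  0.057     ]
bar [ 0.46975688 -0.25110294  0.097     ] [0.0188331  0.07951883 0.01879236 0.07849626]
-0.18709909235626723
[array([ 0.5022897 , -0.21032253,  0.05      ]), array([ 0.50242412, -0.28580615,  0.05      ]), array([ 0.43757833, -0.28463503,  0.05      ]), array([ 0.43891396, -0.21891704,  0.05      ])]
{'camera_matrix': array([[285.56010901,   0.        , 317.93197003],
       [  0.        , 285.56010901, 194.50736561],
       [  0.        ,   0.        ,   1.        ]]), 'k1': -0.02440785869462924, 'view': array([[ 0.22241028, -0.97494849, -0.00301884, -0.57351156],
       [ 0.93588972,  0.21436565, -0.27956718,  0.03653902],
       [ 0.27321073,  0.05935331,  0.96012139, -0.38077412],
       [ 0.        ,  0.        ,  0.        ,  1.        ]])}
```

Request:
{"fn": "drive_tool", "kwargs": {
  "rows": [
    [[0,0,-0.052],[4.2,3.8,-0.8],8.5],
    [[0,0,-0.052],[4.2,3.8,-0.8],8.5],
    [[0,0,-0.052],[4.2,3.8,-0.8],8.5],
    [[0,0,-0.052],[4.2,3.8,-0.8],8.5],
    [[0,0,-0.052],[4.2,3.8,-0.8],8.5],
    [[0,0,-0.052],[4.2,3.8,-0.8],8.5],
    [[0,0,-0.052],[4.2,3.8,-0.8],8.5],
    [[0,0,-0.052],[4.2,3.8,-0.8],8.5]
  ]
}}

```text
clock: 1.1
position: [0.4658, -0.255, 0.1778]
ee_rot: [0.0, 0.995, -0.096, -0.0]
contact_force: [1.3, -1.5, -0.0]
width: 0.0851
gripper_force: 0.0
```

Request:
{"fn": "drive_tool", "kwargs": {
  "rows": [
    [[0,0,0],[0,0,0],8.5],
    [[0,0,0],[0,0,0],8.5]
  ]
}}

```text
clock: 1.35
position: [0.4643, -0.2564, 0.178]
ee_rot: [0.0, 0.996, -0.094, -0.001]
contact_force: [-0.8, 0.2, 0.2]
width: 0.0853
gripper_force: 0.0
```

Run:
```python
from h import *
s=manip.get_state();print(s['clock'],s['position'],s['ee_rot'],s['qpos'])
c=eyes.get_calibration('wrist');np.save('c1.npy',c,allow_pickle=True)
save('wrist','w1.png')
for p in [(.47,-.251,.097),(.486,-.047,.057)]: print(proj('wrist',p,c))
```

```text
1.35 [ 0.46433818 -0.25636282  0.17798329] [ 1.30203858e-04  9.95542404e-01 -9.43126916e-02 -6.48212686e-04] [-6.35077362e-01  2.55160213e-01  1.70200383e+00 -9.60990067e-04
  1.18540629e+00  1.12498684e+00]
[309.99941699 198.83012037]
[ 98.31387587 209.23883282]
```

View pics/w1.png

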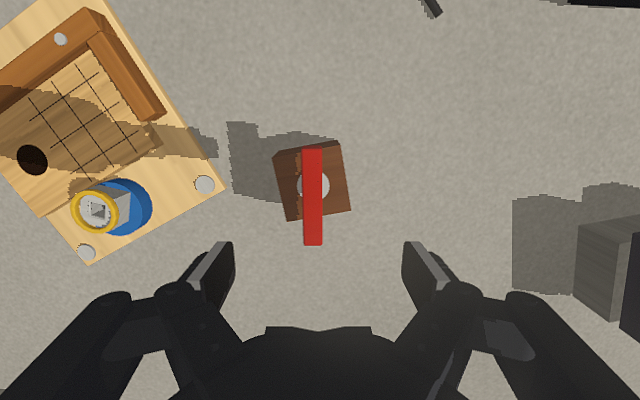

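The wrist view shows the bar nearly vertical, centred about (312.5,197), with its ends at y≈149 and 245. The cam ring is at (96,210).

Run:
```python
from h import *
c=np.load('c1.npy',allow_pickle=True).item()
B=np.array([atz('wrist',p,.097,c) for p in [(302,149),(322,149),(323,245),(303,246)]])
print(B.mean(0),np.linalg.norm(B-np.roll(B,-1,0),axis=1));d=B[0]+B[1]-B[2]-B[3];print(np.arctan2(d[1],d[0]))
q=manip.get_state()['ee_rot'];print(2*np.arctan2(q[2],q[1]))
im=cv2.imread('pics/raw_w1.png')[170:250,50:160]
cv2.imwrite('pics/c2.png',cv2.resize(im,None,fx=7,fy=7,interpolation=cv2.INTER_CUBIC))
```

```text
[ 0.46896216 -0.25280267  0.097     ] [0.01489169 0.07857756 0.01648311 0.07948581]
-0.1858987012251297
-0.19033355312284037
```

View pics/c2.png

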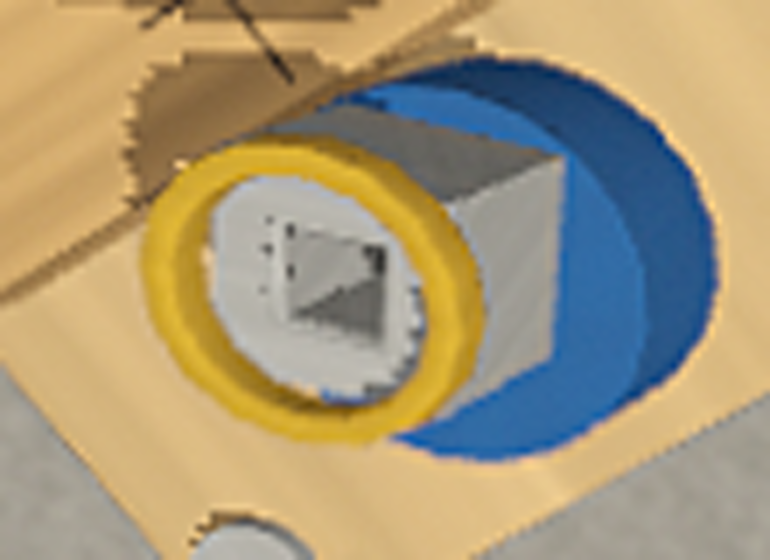

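Run:
```python
from h import *
c=np.load('c1.npy',allow_pickle=True).item()
P=lambda x,y:(x/7+50-.43,y/7+170-.43)
M=np.array([atz('wrist',P(*p),.057,c) for p in [(284,222),(392,246),(388,342),(288,314)]])
print(M,M.mean(0),np.linalg.norm(M-np.roll(M,-1,0),axis=1))
for i in range(4):
  d=np.roll(M,-1,0)[i]-M[i];print(np.arctan2(d[1],d[0])%(np.pi/2))
for p in [(155,270)]: pass
R=[atz('wrist',P(*p),.063,c) for p in [(143,265),(485,315),(255,135),(340,442)]];print(np.mean(R,0))
```

```text
[[ 0.49499122 -0.04238845  0.057     ]
 [ 0.48894423 -0.05582289  0.057     ]
 [ 0.47595911 -0.04970404  0.057     ]
 [ 0.48245089 -0.03744349  0.057     ]] [ 0.48558636 -0.04633972  0.057     ] [0.01473262 0.01435457 0.01387315 0.01348008]
1.1478498948607043
1.1304367743221397
1.083839806333419
1.1951924493465678
[ 0.48626863 -0.04673394  0.063     ]
```

Request:
{"fn": "drive_tool", "kwargs": {
  "rows": [
    [[0,0,0],[0.5,0.4,-2],6],
    [[0,0,0],[0,0,-2],5],
    [[0,0,0],[0,0,-2],5],
    [[0,0,0],[0,0,-2],5],
    [[0,0,0],[0,0,-2],5],
    [[0,0,0],[0,0,0],5],
    [[0,0,0],[0,0,0],5]
  ]
}}

```text
clock: 2.28
position: [0.4696, -0.2536, 0.0791]
ee_rot: [0.0, 0.995, -0.096, 0.0]
contact_force: [-0.7, -0.1, 0.2]
width: 0.0499
gripper_force: 0.0
```

Request:
{"fn": "drive_tool", "kwargs": {
  "rows": [
    [[0,0,0],[0,0,0],1],
    [[0,0,0],[0,0,0],1],
    [[0,0,0],[0,0,0],1],
    [[0,0,0],[0,0,0],1],
    [[0,0,0],[0,0,0],1],
    [[0,0,0],[0,0,0],1]
  ],
  "force": 60
}}

```text
clock: 3.02
position: [0.4703, -0.2528, 0.0792]
ee_rot: [0.001, 0.995, -0.095, 0.001]
contact_force: [-1.3, -0.1, 6.2]
width: 0.0152
gripper_force: 59.2
```

Request:
{"fn": "drive_tool", "kwargs": {
  "rows": [
    [[0,0,0],[0,0,0.5],1],
    [[0,0,0],[0,0,1.0],1],
    [[0,0,0],[0,0,1.5],1],
    [[0,0,0],[0,0,1.5],1],
    [[0,0,0],[0,0,1.5],1],
    [[0,0,0],[0,0,1.5],1],
    [[0,0,0],[0,0,1],1]
  ],
  "force": 90
}}

```text
clock: 3.9
position: [0.47, -0.2526, 0.1646]
ee_rot: [0.0, 0.995, -0.095, 0.001]
contact_force: [0.3, -0.4, -2.1]
width: 0.0141
gripper_force: 87.7
```

Request:
{"fn": "drive_tool", "kwargs": {
  "rows": [
    [[0,0,0.165],[0.2,2.3,0],1],
    [[0,0,0.165],[0.2,2.3,0],1],
    [[0,0,0.165],[0.2,2.3,0],1],
    [[0,0,0.165],[0.2,2.3,0],1],
    [[0,0,0.165],[0.2,2.3,0],1],
    [[0,0,0.165],[0.2,2.3,0],1],
    [[0,0,0.165],[0.2,2.3,0],1],
    [[0,0,0.165],[0.2,2.3,0],1]
  ]
}}

```text
clock: 4.9
position: [0.4856, -0.0677, 0.1635]
ee_rot: [-0.0, 0.843, 0.538, -0.0]
contact_force: [0.2, -0.4, -2.8]
width: 0.0148
gripper_force: 87.7
```

Request:
{"fn": "drive_tool", "kwargs": {
  "rows": [
    [[0,0,0],[0,0,0],1],
    [[0,0,0],[0,0,0],1],
    [[0,0,0],[0,0,0],1]
  ]
}}

```text
clock: 5.28
position: [0.4858, -0.0692, 0.1634]
ee_rot: [0.0, 0.845, 0.535, -0.0]
contact_force: [-0.4, 1.0, -2.1]
width: 0.0146
gripper_force: 87.8
```

Run:
```python
from h import *
s=manip.get_state();print(s['clock'],s['position'],s['ee_rot'],s['qpos'],s['moment'],s['contact_force'])
q=s['ee_rot'];print(2*np.arctan2(q[2],q[1]))
c=eyes.get_calibration('wrist');np.save('c2.npy',c,allow_pickle=True)
p=s['position'];a=proj('wrist',p+[0,0,.011],c)
save('wrist','w2.png')
print(a,proj('wrist',(.486,-.047,.057),c),proj('wrist',p-[0,0,.073],c))
```

```text
5.275 [ 0.48576993 -0.06922184  0.16339277] [ 2.35794584e-04  8.45102189e-01  5.34604739e-01 -8.33213383e-05] [-2.83141211e-01  2.10450681e-01  1.80514972e+00 -4.84298557e-04
  1.12574922e+00  1.59783574e-01] [-0.02323661  0.02247323  0.01852338] [-0.39518932  0.98122234 -2.10060612]
1.128079979381418
[319.22504022 265.62486861] [307.84943095 173.30468374] [318.86354494 208.44504071]
```

View pics/w2.png

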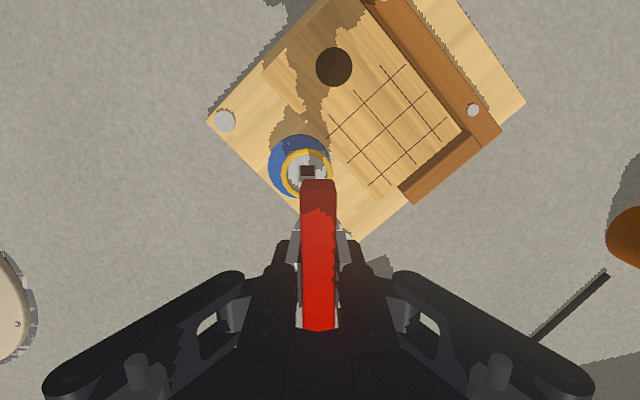

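The key is held straight: the bar is vertical in the image at x≈319. The socket mouth is at about (308,172), and the blue disc bulges up and to the left. I'll crop in on the socket.

Run:
```python
import cv2
im=cv2.imread('pics/raw_w2.png')[125:205,260:350]
cv2.imwrite('pics/c3.png',cv2.resize(im,None,fx=7,fy=7,interpolation=cv2.INTER_CUBIC))
```

```text
(no output)
```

View pics/c3.png

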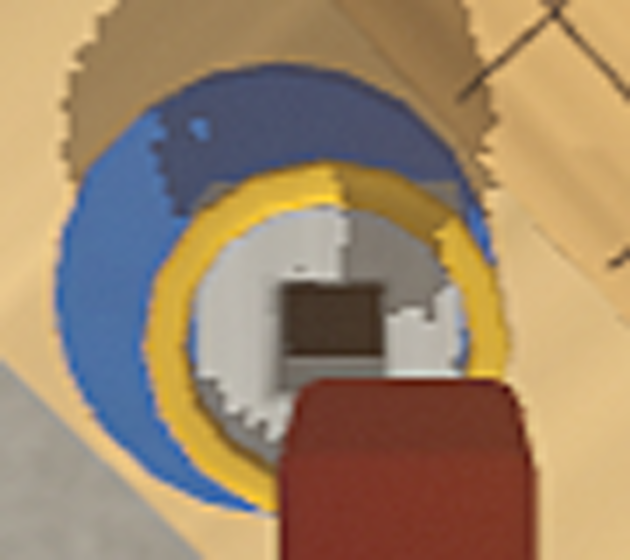

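Run:
```python
from h import *
c=np.load('c2.npy',allow_pickle=True).item()
P=lambda x,y:(x/7+260-.43,y/7+125-.43)
print(atz('wrist',P(331,337),.057,c))
print([atz('wrist',P(*p),.057,c) for p in [(276,282),(386,282),(386,390)]])
R=np.mean([P(145,340),P(510,340)],0);print('ringx',R)
```

```text
[ 0.48546065 -0.04617369  0.057     ]
[array([ 0.48243448, -0.0372315 ,  0.057     ]), array([ 0.49443822, -0.04294537,  0.057     ]), array([ 0.48864239, -0.05502479,  0.057     ])]
ringx [306.35571429 173.14142857]
```

Run:
```python
from h import *
c=np.load('c2.npy',allow_pickle=True).item()
t=np.array([0.48577,-0.06922]);u=np.array([np.cos(1.128),np.sin(1.128)])
P=lambda x,y:(x/7+260-.43,y/7+125-.43)
for p in [P(405,452),(319,330),P(405,380)]:
  for z in (.1812,.1592):
    a=atz('wrist',p,z,c)[:2]-t;print(p,z,a@u*1e3,a@[-u[1],u[0]]*1e3)
```

```text
(317.4271428571428, 189.14142857142855) 0.1812 39.72358075708282 0.7622369357911419
(317.4271428571428, 189.14142857142855) 0.1592 33.781293033281706 0.8347043090095319
(319, 330) 0.1812 -31.477148033138654 0.13534695191424162
(319, 330) 0.1592 -51.0778502668914 0.08755820700841882
(317.4271428571428, 178.85571428571427) 0.1812 44.10914376849749 0.7536535581230686
(317.4271428571428, 178.85571428571427) 0.1592 39.00813728559345 0.8244743845703846
```

Request:
{"fn": "drive_tool", "kwargs": {
  "rows": [
    [[0,0,0],[0,1.2,0],1],
    [[0,0,0],[0,1.15,0],1],
    [[0,0,0],[0,0,-1],1],
    [[0,0,0],[0,0,-1],1],
    [[0,0,0],[0,0,-0.8],1],
    [[0,0,0],[0,0,0],1],
    [[0,0,0],[0,0,0],1]
  ]
}}

```text
clock: 6.2
position: [0.4859, -0.0452, 0.1353]
ee_rot: [0.0, 0.845, 0.535, 0.0]
contact_force: [-0.1, -0.4, -1.9]
width: 0.0146
gripper_force: 87.8
```

Request:
{"fn": "drive_tool", "kwargs": {
  "rows": [
    [[0,0,0],[0,0,-0.3],1],
    [[0,0,0],[0,0,-0.3],1],
    [[0,0,0],[0,0,-0.3],1],
    [[0,0,0],[0,0,0],1]
  ]
}}

```text
clock: 6.7
position: [0.4857, -0.0452, 0.1261]
ee_rot: [0.0, 0.845, 0.535, -0.0]
contact_force: [0.3, -0.5, -2.5]
width: 0.0144
gripper_force: 87.8
```

Request:
{"fn": "drive_tool", "kwargs": {
  "rows": [
    [[0,0,0],[0,0,-0.3],1],
    [[0,0,0],[0,0,-0.3],1],
    [[0,0,0],[0,0,-0.3],1],
    [[0,0,0],[0,0,-0.3],1],
    [[0,0,0],[0,0,0],1]
  ]
}}

```text
clock: 7.32
position: [0.4857, -0.0451, 0.114]
ee_rot: [0.0, 0.845, 0.535, -0.0]
contact_force: [-0.1, -1.9, -2.6]
width: 0.0146
gripper_force: 87.8
```

Request:
{"fn": "drive_tool", "kwargs": {
  "rows": [
    [[0,0,0],[0,0,-0.15],1],
    [[0,0,0],[0,0,-0.15],1],
    [[0,0,0],[0,0,0],1],
    [[0,0,0],[0,0,0],1]
  ]
}}

```text
clock: 7.82
position: [0.4858, -0.0451, 0.1113]
ee_rot: [0.0, 0.845, 0.535, -0.0]
contact_force: [0.0, -2.5, -1.8]
width: 0.0145
gripper_force: 88.0
```

Request:
{"fn": "drive_tool", "kwargs": {
  "rows": [
    [[0,0,0],[0,-0.03,-0.1],1],
    [[0,0,0],[0,0,-0.1],1],
    [[0,0,0],[0,0,0],1]
  ]
}}

```text
clock: 8.2
position: [0.486, -0.0452, 0.1111]
ee_rot: [0.0, 0.845, 0.535, 0.0]
contact_force: [-3.7, -2.3, 11.8]
width: 0.0145
gripper_force: 90.1
```

Run:
```python
from h import *
s=manip.get_state();print(s['position'],s['moment'],s['contact_force'])
```

```text
[ 0.48599237 -0.04516885  0.11114862] [-0.32334121  0.68170987 -0.02422048] [-3.66384969 -2.32079445 11.76693096]
```

Request:
{"fn": "drive_tool", "kwargs": {
  "rows": [
    [[0,0,-0.06],[0,0,0.1],1],
    [[0,0,-0.06],[0,0,0],1],
    [[0,0,-0.06],[0,0,0],1],
    [[0,0,-0.06],[0,0,0],1],
    [[0,0,-0.06],[0,0,0],1],
    [[0,0,-0.06],[0,0,0],1],
    [[0,0,0],[0,0,0],1]
  ]
}}

```text
clock: 9.07
position: [0.4862, -0.0459, 0.1112]
ee_rot: [0.001, 0.927, 0.376, 0.0]
contact_force: [-0.0, -3.9, 5.9]
width: 0.0144
gripper_force: 89.0
```

```bash
cat > s.py <<'E'
from h import *
s=manip.get_state();q=s['ee_rot'];print(s['clock'],s['position'],'yaw',2*np.arctan2(q[2],q[1]),'M',s['moment'],'F',s['contact_force'],'tau6',s['effort'][5],s['qpos'][5])
E
python3 s.py
```

```text
9.075 [ 0.48619729 -0.04588632  0.11122416] yaw 0.7711101383655866 M [-0.82892048  0.3345605   0.10540471] F [-0.02143786 -3.93516316  5.87593673] tau6 0.19012638833373785 0.5647128897773073
```

Request:
{"fn": "drive_tool", "kwargs": {
  "rows": [
    [[0,0,-0.04],[0,-0.03,0],1],
    [[0,0,-0.04],[0,0,0],1],
    [[0,0,-0.04],[0,0,0],1]
  ]
}}

```text
clock: 9.45
position: [0.4862, -0.046, 0.1113]
ee_rot: [0.001, 0.948, 0.319, 0.0]
contact_force: [-1.3, -3.5, 5.8]
width: 0.0143
gripper_force: 89.0
```

```bash
python3 s.py
```

```text
9.45 [ 0.48622513 -0.04600451  0.11125511] yaw 0.6501757815149881 M [-0.67756756  0.34035433  0.17629061] F [-1.31884575 -3.47913408  5.75332363] tau6 -0.11729573830962181 0.6849175855938164
```

Request:
{"fn": "drive_tool", "kwargs": {
  "rows": [
    [[0,0,-0.04],[0,0,0],1],
    [[0,0,-0.04],[0,0,0],1]
  ]
}}

```text
clock: 9.7
position: [0.4862, -0.046, 0.1112]
ee_rot: [0.001, 0.96, 0.281, 0.0]
contact_force: [-1.3, -3.7, 5.5]
width: 0.0148
gripper_force: 89.0
```

```bash
python3 s.py
```

```text
9.7 [ 0.48618575 -0.0460098   0.111229  ] yaw 0.5702518758041635 M [-0.72831818  0.31648125  0.14730405] F [-1.30754926 -3.68301026  5.52275359] tau6 -0.10265008080750704 0.7648849468151432
```

Request:
{"fn": "drive_tool", "kwargs": {
  "rows": [
    [[0,0,-0.03],[0,-0.02,0],1],
    [[0,0,-0.03],[0,0,0],1]
  ]
}}

```text
clock: 9.95
position: [0.4862, -0.0461, 0.1112]
ee_rot: [0.001, 0.968, 0.252, 0.001]
contact_force: [-0.6, -2.4, 7.1]
width: 0.0147
gripper_force: 89.0
```

```bash
python3 s.py
```

```text
9.95 [ 0.48622665 -0.04609618  0.11124475] yaw 0.5104193953649663 M [-0.65494017  0.31349737  0.1885091 ] F [-0.55341429 -2.41967955  7.05894408] tau6 -0.04430776694789529 0.8241525331687544
```

Request:
{"fn": "drive_tool", "kwargs": {
  "rows": [
    [[0,0,-0.03],[0,0,0],1],
    [[0,0,-0.03],[0,0,0],1]
  ]
}}

```text
clock: 10.2
position: [0.4862, -0.0461, 0.1112]
ee_rot: [0.001, 0.975, 0.223, 0.001]
contact_force: [-0.8, -3.0, 5.8]
width: 0.0147
gripper_force: 89.0
```

```bash
python3 s.py
```

```text
10.2 [ 0.48617726 -0.04610457  0.11123079] yaw 0.45045098626298646 M [-0.61519583  0.37525792  0.16303415] F [-0.84365227 -2.96198024  5.75291174] tau6 -0.043560443446040154 0.8841663127596464
```

Request:
{"fn": "drive_tool", "kwargs": {
  "rows": [
    [[0,0,-0.04],[0,0,0],1],
    [[0,0,-0.04],[0,0,0],1]
  ]
}}

```text
clock: 10.45
position: [0.4862, -0.0461, 0.1113]
ee_rot: [0.001, 0.983, 0.184, 0.001]
contact_force: [-1.7, -3.0, 5.5]
width: 0.0145
gripper_force: 89.0
```

```bash
python3 s.py
```

```text
10.45 [ 0.4861935  -0.04611748  0.1112538 ] yaw 0.370199287332714 M [-0.6840412   0.31844473  0.15990957] F [-1.70609637 -3.03432319  5.50801967] tau6 -0.1028067315928638 0.9645019094117097
```

Request:
{"fn": "drive_tool", "kwargs": {
  "rows": [
    [[0,0,-0.03],[0,0,0],1],
    [[0,0,-0.03],[0,0,0],1]
  ]
}}

```text
clock: 10.7
position: [0.4862, -0.0461, 0.1112]
ee_rot: [0.001, 0.988, 0.155, 0.001]
contact_force: [-1.4, -3.7, 6.8]
width: 0.015
gripper_force: 89.0
```

```bash
python3 s.py
```

```text
10.7 [ 0.48619076 -0.04611144  0.11123896] yaw 0.31050349156941015 M [-0.63439818  0.32514854  0.14393422] F [-1.35209094 -3.65296443  6.80226682] tau6 -0.04267895361408591 1.024168522141551
```

Request:
{"fn": "drive_tool", "kwargs": {
  "rows": [
    [[0,0,-0.03],[0,0,0],1],
    [[0,0,-0.03],[0,0,0],1]
  ]
}}

```text
clock: 10.95
position: [0.4862, -0.0461, 0.1112]
ee_rot: [0.001, 0.992, 0.125, 0.001]
contact_force: [-1.1, -2.9, 6.1]
width: 0.0144
gripper_force: 89.0
```

```bash
python3 s.py
```

```text
10.95 [ 0.48617351 -0.04614731  0.11122458] yaw 0.2505522378554319 M [-0.68555709  0.3851036   0.14148225] F [-1.08084515 -2.93386269  6.09463195] tau6 -0.02601430518552661 1.0841514145244933
```

Request:
{"fn": "drive_tool", "kwargs": {
  "rows": [
    [[0,0,-0.03],[0,0,0],1],
    [[0,0,-0.03],[0,0,0],1]
  ]
}}

```text
clock: 11.2
position: [0.4862, -0.0461, 0.1112]
ee_rot: [0.001, 0.995, 0.095, 0.001]
contact_force: [-1.7, -2.9, 6.8]
width: 0.0145
gripper_force: 89.0
```

```bash
python3 s.py
```

```text
11.2 [ 0.48615946 -0.04613153  0.111233  ] yaw 0.19062478543792544 M [-0.63625348  0.39369421  0.15669307] F [-1.66329853 -2.9061309   6.8277937 ] tau6 -0.024221836938522756 1.1441100201288517
```

Request:
{"fn": "drive_tool", "kwargs": {
  "rows": [
    [[0,0,-0.03],[0,0,0],1],
    [[0,0,-0.03],[0,0,0],1]
  ]
}}

```text
clock: 11.45
position: [0.4861, -0.0461, 0.1112]
ee_rot: [0.001, 0.998, 0.066, 0.001]
contact_force: [-1.3, -3.5, 6.4]
width: 0.0148
gripper_force: 89.1
```

```bash
python3 s.py
```

```text
11.45 [ 0.48613385 -0.04614609  0.11124672] yaw 0.1311850772039603 M [-0.6293772   0.31528951  0.41375908] F [-1.30719251 -3.47674557  6.35638417] tau6 0.1747061451897025 1.2036953222588462
```

Request:
{"fn": "drive_tool", "kwargs": {
  "rows": [
    [[0,0,0],[0,0,0],1]
  ]
}}

```text
clock: 11.58
position: [0.4862, -0.0461, 0.1113]
ee_rot: [0.001, 0.998, 0.066, 0.001]
contact_force: [-2.3, -2.8, 5.9]
width: 0.0146
gripper_force: 89.1
```

```bash
python3 s.py
```

```text
11.575 [ 0.48616671 -0.04614914  0.11125428] yaw 0.1319562991658866 M [-0.6031362  0.3536363  0.3048421] F [-2.27125053 -2.82144645  5.93469469] tau6 0.3360427916049957 1.2029379630278478
```

Request:
{"fn": "drive_tool", "kwargs": {
  "rows": [
    [[0,0,-0.01],[0,0,0],1]
  ]
}}

```text
clock: 11.7
position: [0.4862, -0.0462, 0.1113]
ee_rot: [0.001, 0.998, 0.061, 0.001]
contact_force: [-1.4, -3.7, 5.5]
width: 0.0143
gripper_force: 89.1
```

```bash
python3 s.py
```

```text
11.7 [ 0.48615204 -0.04616568  0.11125409] yaw 0.12205382337247345 M [-0.6257665   0.34414951  0.3258828 ] F [-1.35561322 -3.66392237  5.51456634] tau6 0.3212625626474619 1.2128871565220158
```

Request:
{"fn": "drive_tool", "kwargs": {
  "rows": [
    [[0,0,0],[0,0,0],1]
  ]
}}

```text
clock: 11.82
position: [0.4861, -0.0462, 0.1112]
ee_rot: [0.001, 0.998, 0.061, 0.001]
contact_force: [-1.4, -2.9, 5.7]
width: 0.0147
gripper_force: 89.1
```

```bash
python3 s.py
```

```text
11.825 [ 0.48612753 -0.04617058  0.11123051] yaw 0.1222419632989455 M [-0.71560492  0.36753262  0.39924215] F [-1.36754804 -2.87431602  5.70419369] tau6 0.39233168587088585 1.212643808390764
```

Request:
{"fn": "drive_tool", "kwargs": {
  "rows": [
    [[0,0,-0.01],[0,0,0],1],
    [[0,0,0],[0,0,0],1]
  ]
}}

```text
clock: 12.08
position: [0.4861, -0.0462, 0.1112]
ee_rot: [0.001, 0.998, 0.056, 0.001]
contact_force: [-1.5, -2.2, 6.2]
width: 0.0147
gripper_force: 89.1
```

```bash
python3 s.py
```

```text
12.075 [ 0.48613334 -0.04615148  0.11122674] yaw 0.11233979751865736 M [-0.64207755  0.34033514  0.43766677] F [-1.48473009 -2.20016479  6.20328509] tau6 0.40632949210703373 1.2226074228380108
```

Request:
{"fn": "drive_tool", "kwargs": {
  "rows": [
    [[0,0,0],[0,0,0],1]
  ]
}}

```text
clock: 12.2
position: [0.4861, -0.0461, 0.1112]
ee_rot: [0.001, 0.998, 0.056, 0.001]
contact_force: [-2.2, -2.0, 6.0]
width: 0.0146
gripper_force: 89.1
```

```bash
python3 s.py
```

```text
12.2 [ 0.48613687 -0.04614376  0.11124277] yaw 0.1124060753389124 M [-0.61459713  0.34102825  0.38583224] F [-2.1855887  -2.02647164  6.03642973] tau6 0.3929952532052994 1.2225776212233328
```

Request:
{"fn": "drive_tool", "kwargs": {
  "rows": [
    [[0,0,0.04],[0,0,0],1],
    [[0,0,0.04],[0,0,0],1],
    [[0,0,0.04],[0,0,0],1],
    [[0,0,0.02],[0,0,0.1],1],
    [[0,0,0],[0,0,0],1]
  ]
}}

```text
clock: 12.82
position: [0.486, -0.0459, 0.1113]
ee_rot: [0.0, 0.992, 0.125, 0.0]
contact_force: [0.8, -3.3, 0.3]
width: 0.0146
gripper_force: 88.7
```

```bash
python3 s.py
```

```text
12.825 [ 0.48603728 -0.04587797  0.11132118] yaw 0.25005608140696844 M [-0.62448864 -0.07219567  0.12286576] F [ 0.78765272 -3.27153593  0.28853455] tau6 -0.02261847665067762 1.084303012827761
```

Request:
{"fn": "drive_tool", "kwargs": {
  "rows": [
    [[0,0,0],[0,-0.03,0.2],1],
    [[0,0,0],[0,0,0.3],1],
    [[0,0,0],[0,0,0],1]
  ]
}}

```text
clock: 13.2
position: [0.4859, -0.046, 0.1165]
ee_rot: [0.0, 0.992, 0.125, 0.0]
contact_force: [0.7, -1.3, -1.3]
width: 0.0145
gripper_force: 88.6
```

```bash
python3 s.py
```

```text
13.2 [ 0.48593035 -0.04599377  0.11654981] yaw 0.24972334509686347 M [-0.54711068 -0.14362732  0.11256856] F [ 0.67696579 -1.30296914 -1.31994374] tau6 0.01695970189757645 1.0838939394138472
```

Request:
{"fn": "drive_tool", "kwargs": {
  "rows": [
    [[0,0,0],[0,0,0.4],1],
    [[0,0,0],[0,0,0.5],1],
    [[0,0,0],[0,0,0.6],1],
    [[0,0,0],[0,0,1],1],
    [[0,0,0],[0,0,1.2],1],
    [[0,0,0],[0,0,1.3],1],
    [[0,0,0],[0,0,0],1],
    [[0,0,0],[0,0,0],1]
  ]
}}

```text
clock: 14.2
position: [0.4855, -0.046, 0.1663]
ee_rot: [-0.0, 0.992, 0.125, -0.0]
contact_force: [0.0, 0.5, -1.9]
width: 0.0147
gripper_force: 88.6
```

```bash
cat s.py > t.py
cat >> t.py <<'E'
c=eyes.get_calibration('wrist');np.save('c3.npy',c,allow_pickle=True)
save('wrist','w3.png',None,1.25)
E
python3 t.py
```

```text
14.2 [ 0.48549834 -0.04595807  0.1663016 ] yaw 0.24975203639962687 M [-0.02155403  0.02665304  0.01457189] F [ 0.02090749  0.50977201 -1.86096655] tau6 7.265250587806804e-06 1.0839050160846535
```

View pics/w3.png

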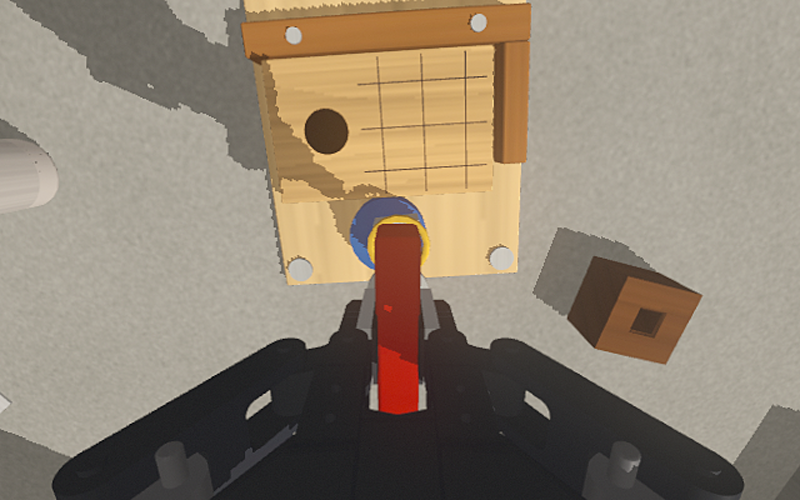

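The panel now lies flush on the fence bar, with the cam rim touching its near edge at (390,197). The stand's hole is at about (647,321). I'll refine the hole position.

Run:
```python
from h import *
c=np.load('c3.npy',allow_pickle=True).item()
def A(x,y):return atz('wrist',(x/1.25,y/1.25),.05,c)
T=np.array([A(*p) for p in [(627,275),(701,295),(667,363),(585,345)]]);print(T,T.mean(0),np.linalg.norm(T-np.roll(T,-1,0),axis=1))
H=np.array([A(*p) for p in [(639,308),(663,312),(654,336),(629,332)]]);print(H.mean(0),np.linalg.norm(H-np.roll(H,-1,0),axis=1))
d=H[1]-H[0];print(np.arctan2(d[1],d[0]))
im=cv2.imread('pics/raw_w3.png')[195:300,445:570]
cv2.imwrite('pics/c4.png',cv2.resize(im,None,fx=5,fy=5,interpolation=cv2.INTER_CUBIC))
```

```text
[[ 0.50171714 -0.21964159  0.05      ]
 [ 0.5006628  -0.28349402  0.05      ]
 [ 0.43859148 -0.28525167  0.05      ]
 [ 0.43810743 -0.21208421  0.05      ]] [ 0.46976971 -0.25011787  0.05      ] [0.06386114 0.0620962  0.07316906 0.06405708]
[ 0.46882942 -0.25158426  0.05      ] [0.02020954 0.02131046 0.02143377 0.02129158]
-1.4999904500662
```

View pics/c4.png

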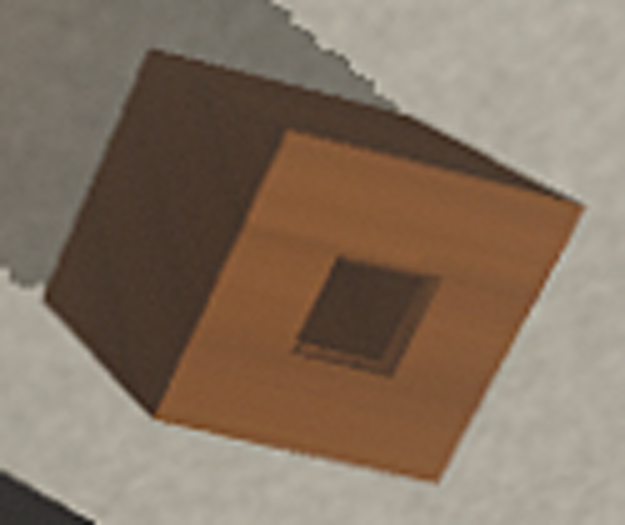

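Run:
```python
from h import *
c=np.load('c3.npy',allow_pickle=True).item()
def A(x,y):return atz('wrist',(x/5+445-.4,y/5+195-.4),.05,c)
for L in [[(288,130),(585,207),(437,482),(153,415)],[(338,257),(440,277),(392,377),(293,352)]]:
  T=np.array([A(*p) for p in L]);d=T[0]-T[3];print(T.mean(0),np.linalg.norm(T-np.roll(T,-1,0),axis=1),np.arctan2(d[1],d[0]))
```

```text
[ 0.46946122 -0.25214618  0.05      ] [0.06381713 0.06331124 0.06402532 0.06315497] -0.008587372467528217
[ 0.46885169 -0.25239635  0.05      ] [0.02174805 0.02259125 0.02208522 0.02126643] 0.01173561246230636
```

Request:
{"fn": "drive_tool", "kwargs": {
  "rows": [
    [[0,0,-0.031],[-0.19,-2.58,0],1],
    [[0,0,-0.031],[-0.19,-2.58,0],1],
    [[0,0,-0.031],[-0.19,-2.58,0],1],
    [[0,0,-0.031],[-0.19,-2.58,0],1],
    [[0,0,-0.031],[-0.19,-2.58,0],1],
    [[0,0,-0.031],[-0.19,-2.58,0],1],
    [[0,0,-0.031],[-0.19,-2.58,0],1],
    [[0,0,-0.031],[-0.19,-2.58,0],1]
  ]
}}

```text
clock: 15.25
position: [0.4701, -0.253, 0.1656]
ee_rot: [-0.0, 1.0, 0.0, -0.001]
contact_force: [0.2, 0.0, -2.1]
width: 0.015
gripper_force: 88.7
```

Request:
{"fn": "drive_tool", "kwargs": {
  "rows": [
    [[0,0,0],[0,0,0],1],
    [[0,0,0],[0,0,0],1],
    [[0,0,0],[0,0,0],1]
  ]
}}

```text
clock: 15.62
position: [0.4704, -0.2514, 0.1661]
ee_rot: [-0.0, 1.0, 0.001, -0.0]
contact_force: [0.2, 0.0, -1.6]
width: 0.0148
gripper_force: 88.7
```

Request:
{"fn": "drive_tool", "kwargs": {
  "rows": [
    [[0,0,0],[-0.04,-0.08,-1.2],1],
    [[0,0,0],[0,0,-1.3],1],
    [[0,0,0],[0,0,-1],1],
    [[0,0,0],[0,0,-0.5],1],
    [[0,0,0],[0,0,-0.5],1],
    [[0,0,0],[0,0,-0.4],1],
    [[0,0,0],[0,0,0],1]
  ]
}}

```text
clock: 16.5
position: [0.4701, -0.2532, 0.1172]
ee_rot: [-0.0, 1.0, 0.001, -0.0]
contact_force: [0.8, -0.2, -1.8]
width: 0.0146
gripper_force: 88.7
```

Request:
{"fn": "drive_tool", "kwargs": {
  "rows": [
    [[0,0,0],[0,0,-0.6],1],
    [[0,0,0],[0,0,-0.6],1],
    [[0,0,0],[0,0,-0.6],1],
    [[0,0,0],[0,0,-0.6],1],
    [[0,0,0],[0,0,0],1]
  ]
}}

```text
clock: 17.12
position: [0.4697, -0.253, 0.0927]
ee_rot: [-0.0, 1.0, 0.001, -0.001]
contact_force: [-0.3, 0.1, -0.4]
width: 0.0143
gripper_force: 88.7
```

Request:
{"fn": "drive_tool", "kwargs": {
  "rows": [
    [[0,0,0],[0,0,-0.5],1],
    [[0,0,0],[0,0,-0.4],1],
    [[0,0,0],[0,0,-0.2],1],
    [[0,0,0],[0,0,-0.2],1],
    [[0,0,0],[0,0,-0.1],1],
    [[0,0,0],[0,0,0],1]
  ]
}}

```text
clock: 17.88
position: [0.4702, -0.2533, 0.0794]
ee_rot: [0.0, 1.0, 0.001, 0.0]
contact_force: [-0.2, -0.5, -1.7]
width: 0.015
gripper_force: 88.9
```

Request:
{"fn": "drive_tool", "kwargs": {
  "rows": [
    [[0,0,0],[0,0,-0.1],1],
    [[0,0,0],[0,0,-0.1],1],
    [[0,0,0],[0,0,0],1]
  ]
}}

```text
clock: 18.25
position: [0.4703, -0.2533, 0.0793]
ee_rot: [0.0, 1.0, 0.001, 0.0]
contact_force: [-3.8, 1.9, 10.9]
width: 0.0149
gripper_force: 90.9
```

```bash
python3 s.py
```

```text
18.25 [ 0.47030488 -0.25330305  0.07930556] yaw 0.0019315183981299063 M [ 0.41334315  0.54900608 -0.01502627] F [-3.79660366  1.92124575 10.9333755 ] tau6 -0.012319315283093601 0.944702188539807
```

Seated, with the contact felt at the original grasp height. Releasing and retreating.

Request:
{"fn": "drive_tool", "kwargs": {
  "rows": [
    [[0,0,0],[0,0,0.1],1],
    [[0,0,0],[0,0,0],2.5],
    [[0,0,0],[0,0,0],4],
    [[0,0,0],[0,0,0],6],
    [[0,0,0],[0,0,0],6],
    [[0,0,0],[0,0,0],6]
  ],
  "force": 30
}}

```text
clock: 19.0
position: [0.4701, -0.2533, 0.0782]
ee_rot: [0.0, 1.0, 0.001, -0.0]
contact_force: [0.1, -0.4, 0.2]
width: 0.0598
gripper_force: 0.0
```

Request:
{"fn": "drive_tool", "kwargs": {
  "rows": [
    [[0,0,0],[0,0,1],6],
    [[0,0,0],[0,0,2],6],
    [[0,0,0],[0,0,3],6],
    [[0,0,0],[-1,-1,3],6],
    [[0,0,0],[-2,-3,3],6],
    [[0,0,0],[-2,-3,2],6],
    [[0,0,0],[0,0,0],6],
    [[0,0,0],[0,0,0],6]
  ]
}}

```text
clock: 20.0
position: [0.42, -0.3226, 0.2183]
ee_rot: [-0.0, 1.0, 0.001, 0.0]
contact_force: [0.2, -0.8, 0.9]
width: 0.0598
gripper_force: 0.0
```

Run:
```python
from h import *
save('top','t2.png',(265,150,475,300),3.8)
P=lambda x,y:(x/3.8+265,y/3.8+150)
print((proj('top',(.47,-.252,.097))-[265,150])*3.8)
```

```text
[711.79624455 438.25453384]
```

View pics/t2.png

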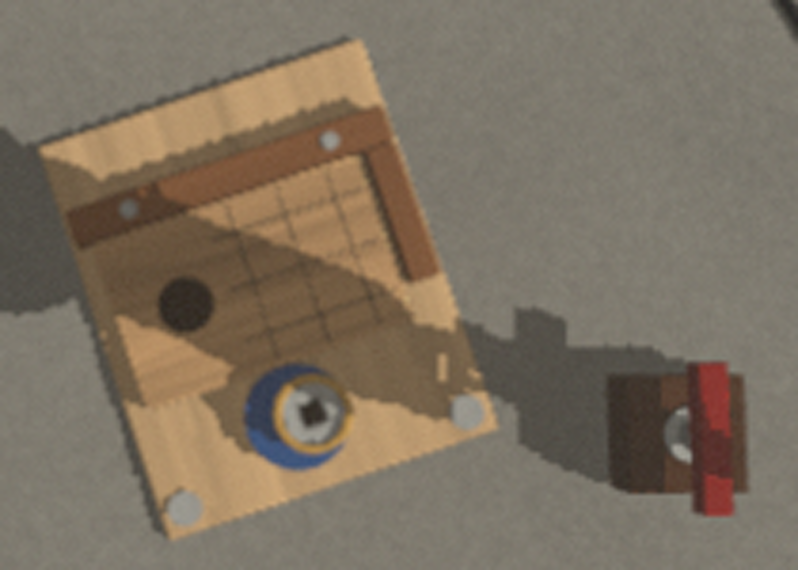

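The key stands upright at (712,438), where the projection predicts it. The panel is against the fence with the cam bearing on it at (285,365).

```bash
python3 -c "
from rig import job
print(job.sign_off())"
```

```text
the job is handed in; nothing more can be done
None
```

The job is handed in: the cam pinches the panel against the fence at about 0.26 N m above the turning friction (range asked for 0.2 to 0.4), and the key is back upright, fully down in its stand, after about 20 s of robot time.

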